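Clamp the porcelain painter's hand-rest bar in its hinged coupler

TASK

Secure the painter's hand-rest bar: swing the coupler's hinged half over the bar until it rests fully home on it, then swing the bolt up so that its spring-held nut rides over the lug's lip and drops behind it, and the bolt is left bearing firmly on the stop screw at the bottom of the slot; how far that screw reaches out is set differently each time. Work gently and by feel: do not slam the hinged half or squash the bar (press the lug with no more than 20 N), and do not force the bolt (push the nut sideways with no more than 15 N). Leave the bar lying in its beds and the pots and brush alone.

Things in the scene. Friction and masses are not known exactly. Their poses are not given: they have to be found in the camera images.
- stand: Fixed stand: grey foot plate with a 40 mm wide steel coupler and a fork 150 mm to its +y. Origin on the bench under the coupler's middle, z up, y along bar, hinge and pivot; -x side (bolt) faces the robot. Moved and turned each time; directions below are in this frame. Bar axis: x 0, z 80 mm. Nothing is higher than 101 mm but the open half and the raised nut.
- hinge_axis (a point): Middle of the hinge pin of the coupler's hinged half: x +34, y 0, z 80 mm in the stand's frame; the pin runs along the stand's y.
- cap (a joint): Angle of the hinged half about hinge_axis (rad). 0 = closed on the bar, lug level and pointing to -x; growing = swings up and back to +x (1.57 = lug straight up, limit 2.45). Stiff hinge: stays where it is left, 3 to 4 N at the lug moves it. Starts at 1.75 to 2.25. The bar stops it at about 0.
- lug (a point): Middle of the lug, turning with it: when closed 78 mm to -x and 5 mm above the hinge pin. The lug is a flat tongue 40 mm wide (y), 14 mm thick, 53 to 98 mm from the pin, with a 13 mm slot open at the tip ending in a stop screw and a rounded lip (radius 6 mm) along the tip. Grip it across its width. Closed, its top is at z 92 mm.
- cap_half: The hinged upper half itself (steel half ring with the lug); origin on the hinge pin, axes as the stand's when closed. The stop screw (8 mm thick, pointing to -x) sits in its slot's bottom; the tip is set each time between 69.5 and 76.5 mm from the pin, and is rigid.
- bolt_axis (a point): Middle of the swing bolt's pivot: x -45, y 0, z 45 mm in the stand's frame; the pivot runs along the stand's y.
- bolt (a joint): Angle of the swing bolt about bolt_axis (rad). 0 = upright; growing = swung out and down to -x (1.57 = level). Starts at 1.15 to 1.6, stays where it is left, 1 to 3 N at the nut moves it. The nut meets the lip at about 0.5, is behind it below about 0.2. Home, the rod bears on the stop screw: at an angle from +0.05 to -0.13 that is not known beforehand and must be felt.
- bolt_rod: The bolt's rod, 9 mm thick; origin on the pivot, z along the rod towards the nut.
- nut: The nut: knurled grip 22 mm in diameter, 38 mm long, with a round crossbar foot 38 mm wide, 14 mm thick. Origin on the pivot, z along the rod. A spring holds it towards the pivot (7 N plus 2 N per mm of lift, travel 10 mm). To pass the lip it rises about 4 mm: pull it out along the rod, or push it over (5 to 13 N sideways at the grip). Seated, it presses on the lug with 7 to 10 N.
- nut_grip (a point): Centre of the nut's knurled grip, on the rod's axis 81 mm from the pivot. Pinch it across its 22 mm diameter, fingers closing along the stand's y, so that it can turn between them as the bolt swings.
- tube: The hand-rest bar: loose aluminium tube 30 mm in diameter, 320 mm long, about 0.25 kg, lying in the coupler's lower half and in the fork. Origin at its centre, y along it.
- water_bowl: Bystander: loose white bowl, 90 mm wide, 45 mm high; origin under its centre.
- glaze_jar: Bystander: loose jar with black lid, 56 mm wide, 70 mm high; origin under its centre.
- brush: Bystander: loose flat brush, 200 mm long, lying on the bench; origin under its middle.

How it is judged:
On the way, in this order (a step that is already met when the one before it is completed fails the run):
1. the hinged half is closed down on the bar, the bolt not yet in the slot (value of joint cap below 0.06 rad and value of joint bolt above 0.5 rad), for 0.2 s.
2. the bolt is home in the slot: its rod bears on the stop screw and its nut presses on the closed lug (value of joint cap below 0.06 rad and value of joint bolt below 0.1 rad and contact force between nut and cap_half above 3 N and contact force between bolt_rod and cap_half above 1 N), for 0.2 s.
At the end, for the whole second after the job is handed in: The hinged half is closed (cap under 0.05 rad), the bolt is in the slot (bolt under 0.1 rad), its rod still bearing on the stop screw (over 1 N) and its nut on the lug (over 3 N), and the bar lies at rest in its beds, parallel within 0.05 rad and within 20 mm of its start (value of joint cap below 0.05 rad and value of joint bolt below 0.1 rad and contact force between nut and cap_half above 3 N and distance between tube and bolt_axis below 0.15 m and angle between the y axis of tube and the y axis of stand, either way round below 0.05 rad and linear speed of tube below 0.02 m/s and distance of tube from where it was at the start of the episode below 0.02 m and contact force between bolt_rod and cap_half above 1 N); the robot touches nothing.
It fails at once if the hinged half is slammed shut (faster than 3 rad/s) (velocity of joint cap below -3 rad/s).
It fails at once if the bar is squashed: the hinged half bears on it with more than 70 N (about 30 N at the lug) (contact force between cap_half and tube above 70 N).
It fails at once if the bolt is rammed home: its rod bears on the stop screw with more than 40 N (over 15 N of push at the nut) (contact force between bolt_rod and cap_half above 40 N).
It fails at once if the bar is shifted by more than 30 mm (distance of tube from where it was at the start of the episode above 0.03 m).
It fails at once if a pot or the brush is disturbed (distance of any of water_bowl, glaze_jar, brush from where it was at the start of the episode above 0.03 m).
It also fails if it takes over 64 s, if anything falls off the work surface, if the arm or the gripper's body presses on something with over 40 N, if the wrist force passes 120 N, or if a joint passes its speed limit or range.

ROBOT

A 6-joint arm with a two-finger parallel gripper is mounted at the origin on the work surface. World frame = base frame: x ahead of the robot, y to its left, z up, the work surface at z = 0. Lengths are in m, angles in rad, forces in N, time in s.
With the tool pointing down it reaches from about 0.225 to 0.875 m from the base axis. Payload 3.4 kg.
Tool frame: the origin (TCP) lies at the very end of the fingers, on their centre line; the grasp point (between the pads) lies 19 mm behind it; z points along the fingers, y is the line along which they close (so a half turn about z gives the same grasp; the last joint's range is limited). The gripper opens to 85 mm and grips with 20 to 120 N. Pads are 22 mm wide; open, the fingers measure 114 mm over their backs; the gripper's body (76 mm by 85 mm) begins 54 mm behind the grasp point. The pads swing forward as they close: fully open they stand 13 mm farther back than shut.
Start: joints at [-1.393, 0.276, 1.505, -0, 1.361, -0.121], TCP at [0.169, -0.55, 0.205] pointing down, gripper open.
Joint ranges: [-2.89, 2.89], [-0.75, 2.08], [0.22, 2.7], [-1.18, 4.32], [0.11, 2.71], [-2.7, 2.7]. Speed limits (rad/s): [2.57, 2.57, 3.14, 3.14, 3.14, 3.14].

INTERFACE

Orientations are given as a unit quaternion [w, x, y, z].
In Python, from rig import readout, vision, manip gives the robot as it stands.
- The arm moves only by the shell command python3 -m handwheel 'ROWS' [FORCE]. ROWS is JSON, a list of rows, each a list of 3 entries, a list of its own where there are three numbers: the shift along the tool's x, y, z in mm, then the turn, a rotation vector about the tool's x, y, z in units of 6 degrees (1.0 is 6 degrees), then the closure, from -1 (fully open) to 1 (shut), so that 0 is half open. A call has 1 to 20 rows; each row shifts and turns the commanded pose from where the row before left it, along the tool's axes as they then stand; what a row does not reach is not made up. A row lasts 1/8 s, in which the tool goes at most 62.5 mm and 10.7 degrees, less where a joint would pass 70% of its speed; a pose out of reach is approached as far as the arm can. A call is refused whole if a number of a shift passes 62.5 or a number of a turn 1, either way. A call with a gripper value outside its range is refused whole. The fingers move at their own pace and stop on an object; FORCE is the grip in N (left out, the last holds). Time passes only in rows, so rows that do not move let the fingers close. It gives the time, the measured TCP pose, the force, the opening and the grip force at its end, in the units of the state.
- readout.get_state(): the state, without advancing time (a new reading comes with each control period).
- vision.get_image(name): name is "scene" or "top"; returns the picture (480x640x3 uint8, blue, green, red); there is no depth.
- vision.camera_params(name): a dict with "intrinsics" (3x3 intrinsics, pixels), "dist" ([k1, k2, p1, p2, k3] as OpenCV has them; the pictures are not rectified), "rvec" (rotation vector, rad) and "tvec" (3), from world to camera coordinates, as OpenCV has them. Camera axes: x right, y down, z forward; pixel columns grow to the right and rows downward; lengths in m; the calibration is good to about 2 mm. A picture is of the moment at which its call begins. camera_params takes no time and is no camera call.
- manip.sign_off(): hands the job in; it is judged then, once.
The state is a dict: "clock": time; "qpos": joint angles; "qd": joint speeds; "effort": joint torques, N m; "position": TCP position; "ee_rot": TCP orientation; "contact_force": force on the tool from outside, world axes, zero at the start; "moment": the same for the moment, N m; "width": finger opening in m; "gripper_force": force on a finger pad.
Only numpy, scipy, OpenCV 4.12 (cv2) and the standard library are available. Lean on these libraries where they do the work, as an engineer would, in place of code of your own. Each camera call takes 0.05 s, during which the arm holds its last target. There are 200 camera calls.

## Working session

There is one attempt and no reset: what is moved stays moved. The work goes in short steps, Python scripts to look and compute and a shell command to move; the robot and the scene stay as the last step left them, time stands still between calls to the robot, and variables do not carry over. Pictures are saved under pics/ and viewed, at most 10 in all, crops included, and the job is handed in when it is done.

```bash
mkdir -p pics; ls
python3 - <<'E'
from rig import readout, vision
import cv2,json
for n in("scene","top"):
    cv2.imwrite(f"pics/{n}0.png",vision.get_image(n)); p=vision.camera_params(n); print(n,{k:(v.tolist() if hasattr(v,'tolist') else v) for k,v in p.items()})
print(readout.get_state())
E
```

```text
pics
scene {'intrinsics': [[515.9215218274587, 0.0, 316.1640594007718], [0.0, 515.9215218274587, 246.41844231258477], [0.0, 0.0, 1.0]], 'dist': [-0.13239264794666475, 0.0, 0.0, 0.0, 0.0], 'rvec': [1.4287919660474786, 2.0127201343175996, -0.9132553848145502], 'tvec': [0.18132120632366747, -0.23819860990012764, 1.6748590329001465]}
top {'intrinsics': [[565.6255271455724, 0.0, 318.3440691717233], [0.0, 565.6255271455724, 237.22440339598074], [0.0, 0.0, 1.0]], 'dist': [-0.08669318288080019, 0.0, 0.0, 0.0, 0.0], 'rvec': [2.185193768839831, -2.164671406091067, 0.09519719076531843], 'tvec': [-0.015253853592580274, 0.5348248382182516, 1.2804698297575305]}
{'clock': 0.1, 'qpos': array([-1.39301393e+00,  2.76534658e-01,  1.50595730e+00, -7.18253456e-07,
        1.36073457e+00, -1.21032559e-01]), 'qd': array([ 6.80322635e-04, -1.03063553e-03, -3.81068196e-03, -1.96173730e-03,
       -1.40493291e-03,  2.38744725e-05]), 'effort': array([ 1.54514120e-03, -4.17699265e+01, -2.46404475e+01, -1.51126983e-04,
        5.79319560e-03,  4.61267589e-06]), 'position': array([ 0.16916062, -0.54903076,  0.20424423]), 'ee_rot': array([-8.16595706e-04,  9.88859109e-01,  1.48852260e-01, -2.35283682e-05]), 'contact_force': array([ 0.45179837, -0.57567529, -0.55757644]), 'moment': array([0.01635282, 0.01126211, 0.04201078]), 'gripper_force': 0.0, 'width': 0.08507924023531792}
```

View pics/scene0.png

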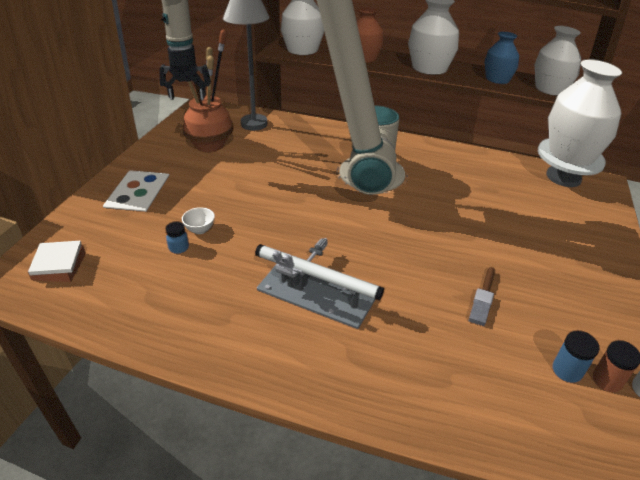

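View pics/top0.png

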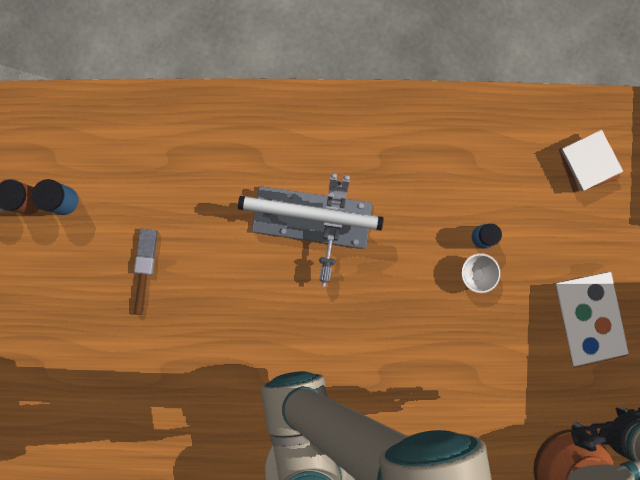

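Run:
```python
import cv2,numpy as np
t=cv2.imread('pics/top0.png')[165:295,230:390]; s=cv2.imread('pics/scene0.png')[230:330,245:395]
a=cv2.resize(t,None,fx=5,fy=5,interpolation=cv2.INTER_CUBIC)[:600]; cv2.imwrite('pics/tc.png',a)
b=cv2.resize(s,None,fx=5,fy=5,interpolation=cv2.INTER_CUBIC); cv2.imwrite('pics/sc.png',b)
```

```text
(no output)
```

View pics/tc.png

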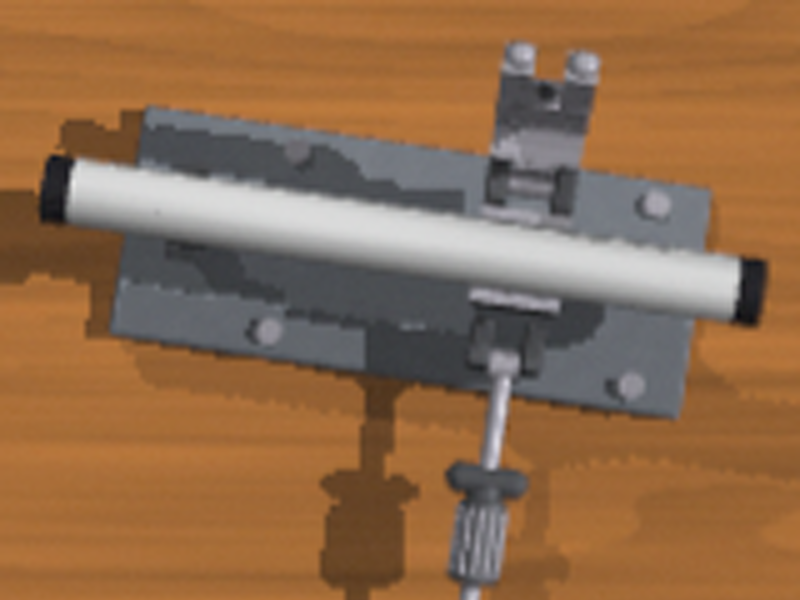

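View pics/sc.png

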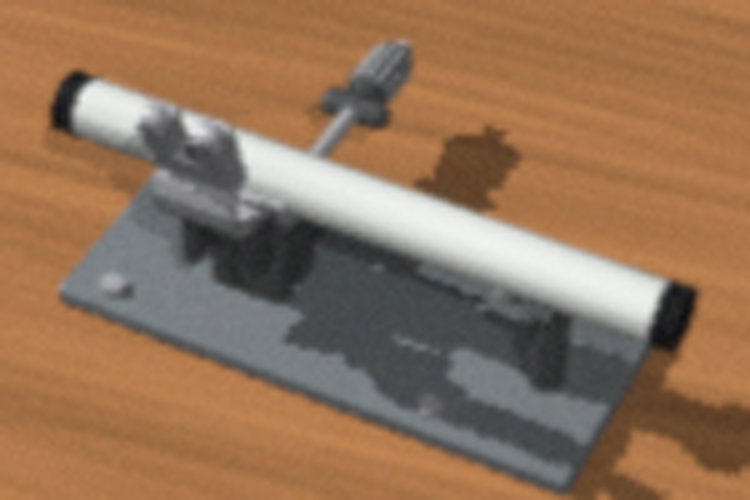

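```bash
cat > h.py <<'E'
import cv2,numpy as np
from rig import readout, vision
from scipy.optimize import least_squares
from scipy.spatial.transform import Rotation as R
def proj(n,P):
    p=vision.camera_params(n); return cv2.projectPoints(np.float64(P).reshape(-1,3),np.array(p['rvec']),np.array(p['tvec']),np.array(p['intrinsics']),np.array(p['dist']))[0].reshape(-1,2)
def cap(a,r,h,y=0): return [.034-r*np.cos(a)+h*np.sin(a),y,.08+r*np.sin(a)+h*np.cos(a)]
def bolt(b,r,y=0): return [-.045-r*np.sin(b),y,.045+r*np.cos(b)]
def W(x,P):
    c,s=np.cos(x[2]),np.sin(x[2]); P=np.atleast_2d(P); return np.c_[x[0]+c*P[:,0]-s*P[:,1],x[1]+s*P[:,0]+c*P[:,1],P[:,2]]
E
cat > fit.py <<'E'
from h import *
T=lambda U,V:((U+.5)/5-.5+230,(V+.5)/5-.5+165)
S=lambda U,V:((U+.5)/5-.5+245,(V+.5)/5-.5+230)
def pts(x): 
    a,b,t=x[3:]
    tube=[[0,t+.16,.08],[0,t-.16,.08]]
    lug=[cap(a,.094,.005,.013),cap(a,.094,.005,-.013)]
    nut=[bolt(b,.055),bolt(b,.081)]
    return W(x,tube+[[.034,0,.08],[-.045,0,.045]]+lug+nut), W(x,tube+lug+nut)
top=np.array([T(*p) for p in[(44,188),(765,293),(531,186),(503,362),(519,55),(583,67),(486,482),(480,540)]])
sc=np.array([S(*p) for p in[(680,315),(70,103),(222,155),(163,130),(355,107),(383,72)]])
def f(x):
    p,q=pts(x); return np.r_[(proj('top',p)-top).ravel(),(proj('scene',q)-sc).ravel()]
best=min((least_squares(f,[.55,-.03,y,1.9,1.4,0],loss='soft_l1') for y in(-.2,.1)),key=lambda r:r.cost)
print(best.x,best.cost);print(best.fun.reshape(-1,2).round(1))
np.save('x.npy',best.x)
E
python3 fit.py
```

```text
[ 0.57714664 -0.04304269 -0.13199232  1.95645517  1.53469335  0.05049261] 8.857394519799833
[[ 1.1  0.7]
 [-0.3 -0.1]
 [-0.4 -0.7]
 [-0.   0.6]
 [-0.3 -0.5]
 [-0.7 -1.2]
 [ 0.   0.5]
 [-0.4  0.3]
 [ 1.   1.2]
 [-0.6  0.1]
 [-2.  -3.1]
 [-0.7 -1.8]
 [ 0.8 -0.6]
 [-0.3  0.3]]
```

```bash
cat >> h.py <<'E'
def where():
    x=np.load('x.npy'); s=readout.get_state(); q=s['ee_rot']; c,sn=np.cos(x[2]),np.sin(x[2])
    M=np.array([[c,-sn,0],[sn,c,0],[0,0,1]]); p=M.T@(s['position']-[x[0],x[1],0]); Rt=R.from_quat(np.r_[q[1:],q[0]]).as_matrix()
    print('t',s['clock'],'stand mm',(p*1e3).round(1),'F stand',(M.T@s['contact_force']).round(1),'w',round(s['width']*1e3,1),'g',s['gripper_force'].__round__(1))
    Q=np.diag([1,-1,-1.]); err=R.from_matrix(Rt.T@M@Q).as_rotvec()
    print('turn units to aligned',(np.degrees(err)/6).round(3)); return M,p,Rt
def go(*t):
    M,p,Rt=where(); print('tool mm to go',(Rt.T@M@(np.array(t)-p*1e3)).round(1))
E
python3 -m handwheel '[[[0,0,-15],[0,0,0.8],1],[[0,0,-15],[0,0,0.8],1],[[0,0,-15],[0,0,0.8],1],[[0,0,-15],[0,0,0.8],1],[[0,0,-15],[0,0,0.9],1],[[0,0,0],[0,0,0],1]]' 30
python3 -c "from h import *;go(120,0,260)"
```

```text
clock: 0.85
position: [0.1694, -0.55, 0.2807]
ee_rot: [0.001, 0.998, -0.065, 0.0]
contact_force: [0.1, 0.2, -0.4]
width: 0.0004
gripper_force: 0.0
t 0.85 stand mm [-337.5 -556.2  280.7] F stand [ 0.1  0.2 -0.4] w 0.4 g 0.0
turn units to aligned [ 0.017 -0.006  0.025]
tool mm to go [ 458.9 -555.1   20. ]
```

```bash
python3 -m handwheel '[[[38,-46,0],[0,0,0],1],[[38,-46,0],[0,0,0],1],[[38,-46,0],[0,0,0],1],[[38,-46,0],[0,0,0],1],[[38,-46,0],[0,0,0],1],[[38,-46,0],[0,0,0],1],[[38,-46,0],[0,0,0],1],[[38,-46,0],[0,0,0],1],[[38,-46,0],[0,0,0],1],[[38,-46,0],[0,0,0],1],[[38,-46,0],[0,0,0],1],[[38,-46,0],[0,0,0],1],[[0,0,0],[0,0,0],1],[[0,0,0],[0,0,0],1]]'
python3 -c "from h import *;go(120,0,145)"
```

```text
clock: 2.6
position: [0.6926, -0.0616, 0.2785]
ee_rot: [0.0, 0.998, -0.065, -0.001]
contact_force: [-0.2, -0.9, 0.1]
width: -0.0004
gripper_force: 0.0
t 2.6 stand mm [116.9  -3.2 278.5] F stand [-0.1 -0.9  0.1] w -0.4 g 0.0
turn units to aligned [0.007 0.027 0.028]
tool mm to go [  3.5  -3.3 133.5]
```

```bash
python3 -m handwheel '[[[3,-3,40],[0,0,0],1],[[0,0,40],[0,0,0],1],[[0,0,44],[0,0,0],1],[[-10,0,0],[0,0,0],1],[[-10,0,0],[0,0,0],1],[[-10,0,0],[0,0,0],1],[[-10,0,-2],[0,0,0],1],[[-10,0,-2],[0,0,0],1],[[-10,0,-2],[0,0,0],1],[[0,0,0],[0,0,0],1]]'
python3 -c "from h import *;go(57,0,162)"
```

```text
clock: 3.85
position: [0.6365, -0.051, 0.1625]
ee_rot: [0.0, 0.998, -0.065, 0.0]
contact_force: [-0.1, 0.8, -0.3]
width: 0.0002
gripper_force: 0.0
t 3.85 stand mm [ 5.990e+01 -1.000e-01  1.625e+02] F stand [-0.2  0.8 -0.3] w 0.2 g 0.0
turn units to aligned [ 0.001 -0.004  0.015]
tool mm to go [-2.9 -0.1  0.5]
```

```bash
python3 -m handwheel '[[[-13,0,0],[0,0,0],1],[[-12,0,-1],[0,0,0],1],[[-11,0,1],[0,0,0],1],[[-11,0,2],[0,0,0],1],[[0,0,0],[0,0,0],1]]'
python3 -c "
from h import *;go(-7,0,149)
a=vision.get_image('scene')[190:340,225:425];cv2.imwrite('pics/s1.png',cv2.resize(a,None,fx=4,fy=4))"
```

```text
clock: 4.47
position: [0.5894, -0.0449, 0.1599]
ee_rot: [-0.0, 0.998, -0.065, -0.0]
contact_force: [-0.0, -0.1, 1.0]
width: 0.0
gripper_force: 0.0
t 4.475 stand mm [ 12.4  -0.2 159.9] F stand [ 0.  -0.1  1. ] w 0.0 g 0.0
turn units to aligned [0.    0.006 0.014]
tool mm to go [-19.4  -0.3  10.9]
```

View pics/s1.png

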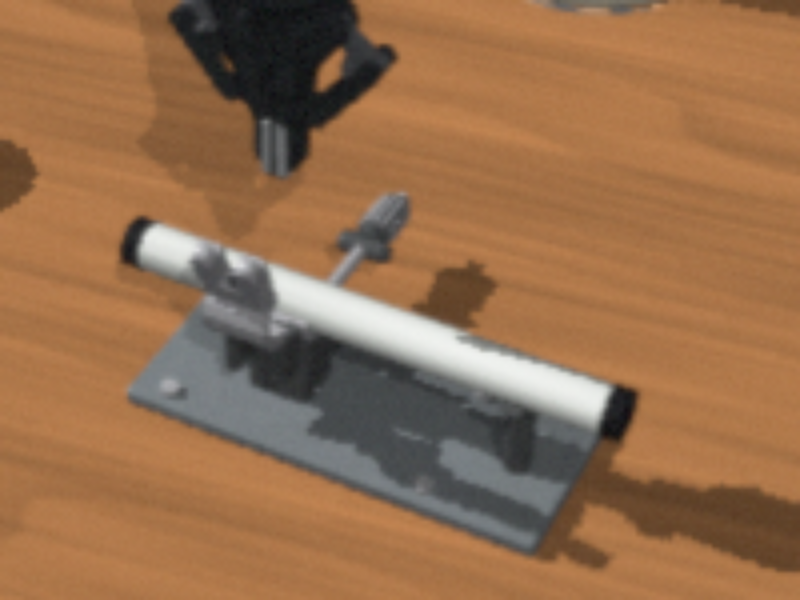

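```bash
python3 -m handwheel '[[[0,0,-25],[0,0,0],1],[[25,0,-25],[0,0,0],1],[[45,0,0],[0,0,0],1],[[45,0,0],[0,0,0],1],[[8,0,40],[0,0,0],1],[[0,0,40],[0,0,0],1],[[-10,0,0],[0,0,0],1],[[-10,0,0],[0,0,0],1],[[-10,0,0],[0,0,0],1],[[-10,0,0],[0,0,0],1],[[0,0,0],[0,0,0],1]]'
python3 -c "
from h import *;go(57,0,140)
x=np.load('x.npy')
for a in (1.75,1.95,2.1,2.25): print(a,proj('top',W(x,[cap(a,.094,.005)])),proj('scene',W(x,[cap(a,.094,.005)])))
a=vision.get_image('scene')[190:340,225:425];cv2.imwrite('pics/s2.png',cv2.resize(a,None,fx=4,fy=4))"
```

```text
clock: 5.9
position: [0.6722, -0.0558, 0.1314]
ee_rot: [0.0, 0.998, -0.065, 0.001]
contact_force: [-0.4, -0.6, 0.3]
width: 0.0001
gripper_force: 0.0
t 5.9 stand mm [ 9.590e+01 -1.000e-01  1.314e+02] F stand [-0.3 -0.6  0.3] w 0.1 g 0.0
turn units to aligned [ 0.002 -0.015  0.014]
tool mm to go [-38.9  -0.2  -8.7]
1.75 [[338.16930144 184.00252785]] [[285.77851661 248.47982007]]
1.95 [[339.24475645 176.19160157]] [[281.8388647  255.41124717]]
2.1 [[339.93653864 171.08980314]] [[279.10448314 261.18387999]]
2.25 [[340.51153736 166.77397975]] [[276.64641963 267.27738858]]
```

View pics/s2.png

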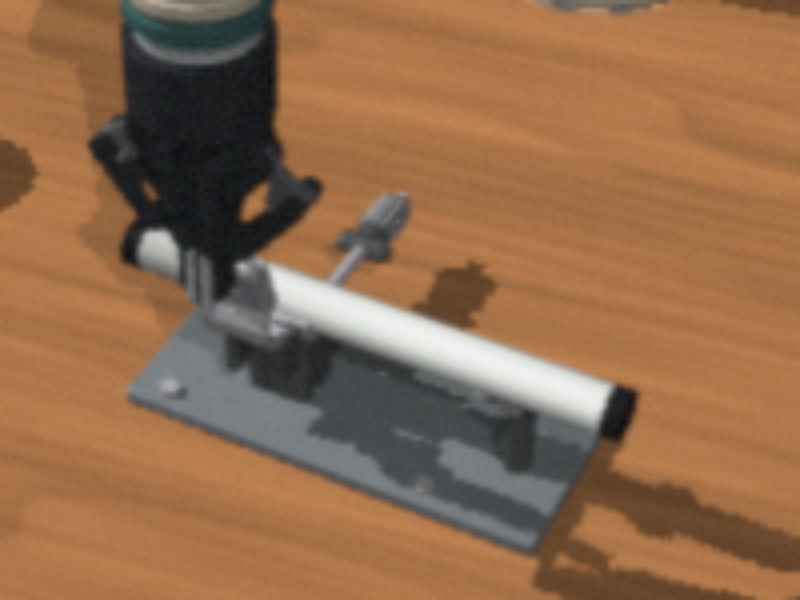

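```bash
python3 -m handwheel '[[[-8,0,0],[0,0,0],1],[[-8,0,0],[0,0,0],1],[[-8,0,0],[0,0,0],1],[[-8,0,-4],[0,0,0],1],[[-8,0,-5],[0,0,0],1]]'
python3 -c "
from h import *;go(35,0,163)
a=vision.get_image('scene')[190:340,225:425];cv2.imwrite('pics/s3.png',cv2.resize(a,None,fx=4,fy=4))"
```

```text
clock: 6.58
position: [0.632, -0.0506, 0.1385]
ee_rot: [0.0, 0.998, -0.065, -0.001]
contact_force: [2.4, 0.5, -2.4]
width: 0.0001
gripper_force: 1.2
t 6.575 stand mm [ 55.4  -0.3 138.5] F stand [ 2.4  0.8 -2.4] w 0.1 g 1.2
turn units to aligned [0.003 0.016 0.014]
tool mm to go [-20.4  -0.3 -24.4]
```

View pics/s3.png

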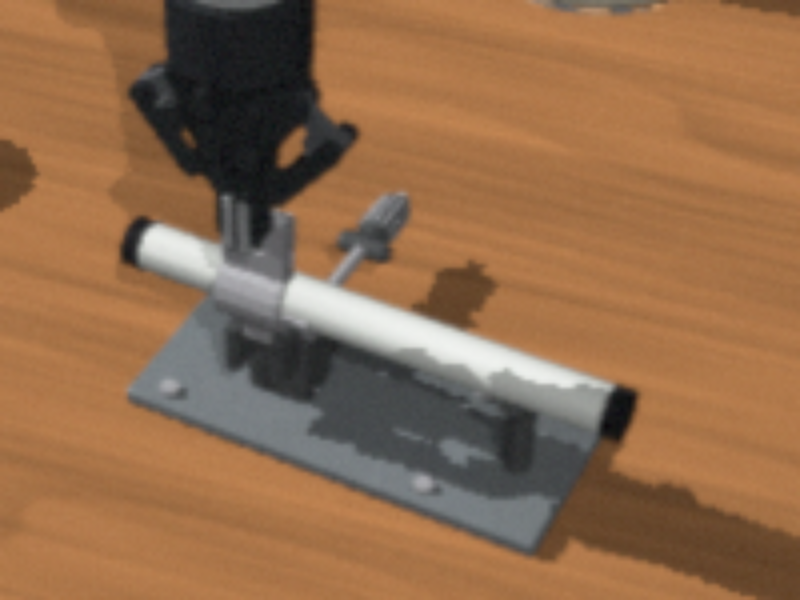

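```bash
python3 -m handwheel '[[[-8,0,-6],[0,0,0],1],[[-8,0,-5],[0,0,0],1],[[-11,0,-2],[0,0,0],1],[[-11,0,-1],[0,0,0],1],[[-11,0,3],[0,0,0],1],[[-10,0,4],[0,0,0],1],[[-9,0,7],[0,0,0],1],[[-8,0,7],[0,0,0],1],[[-6,0,9],[0,0,0],1],[[-6,0,10],[0,0,0],1],[[0,0,0],[0,0,0],1]]'
python3 -c "from h import *;go(-43,0,92)"
```

```text
clock: 8.0
position: [0.5447, -0.039, 0.1118]
ee_rot: [-0.0, 0.998, -0.065, -0.001]
contact_force: [-0.2, 0.2, -0.2]
width: -0.0001
gripper_force: 0.0
t 8.0 stand mm [-32.7  -0.3 111.8] F stand [-0.2  0.1 -0.2] w -0.1 g 0.0
turn units to aligned [-0.001  0.024  0.014]
tool mm to go [-10.2  -0.3  19.8]
```

```bash
python3 -m handwheel '[[[-2,0,4],[0,0,0],1],[[-2,0,4],[0,0,0],1],[[-2,0,3],[0,0,0],1],[[-1,0,3],[0,0,0],1],[[-1,0,2],[0,0,0],1]]'
python3 -c "from h import *;go(-43,0,92)
a=vision.get_image('scene')[190:340,225:425];cv2.imwrite('pics/s4.png',cv2.resize(a,None,fx=4,fy=4))"
```

```text
clock: 8.62
position: [0.5379, -0.0382, 0.0968]
ee_rot: [0.0, 0.998, -0.065, 0.0]
contact_force: [0.7, -0.9, 0.7]
width: 0.0002
gripper_force: 0.0
t 8.625 stand mm [-39.5  -0.4  96.8] F stand [ 0.8 -0.8  0.7] w 0.2 g 0.0
turn units to aligned [ 0.001 -0.     0.013]
tool mm to go [-3.5 -0.4  4.8]
```

View pics/s4.png

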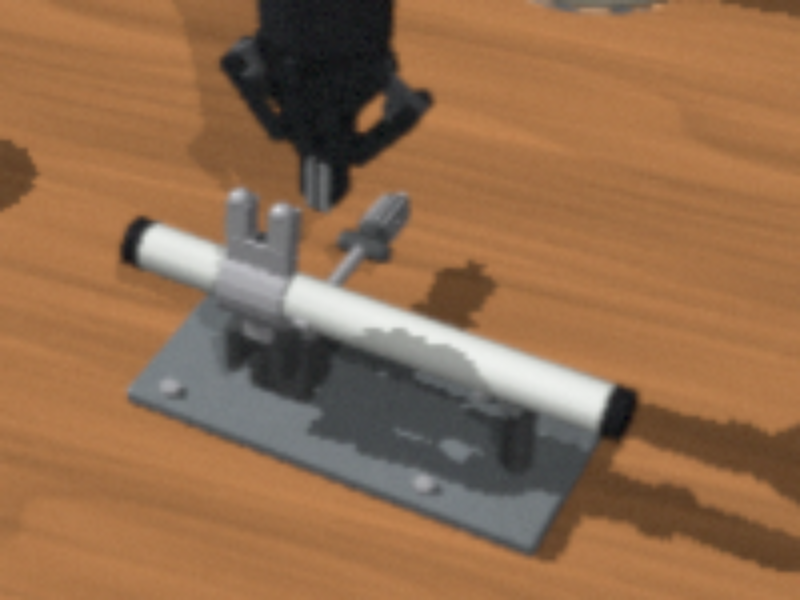

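```bash
python3 -m handwheel '[[[0,0,-45],[0,0,0],1],[[0,0,-45],[0,0,0],0.62],[[0,0,-45],[0,0,0],0.62],[[40,0,0],[0,0,0],0.62],[[40,0,0],[0,0,0],0.62],[[40,0,0],[0,0,0],0.62],[[0,0,30],[0,0,0],0.62],[[0,0,30],[0,0,0],0.62],[[0,0,20],[0,0,0],0.62],[[0,0,0],[0,0,0],0.62]]'
python3 -c "from h import *;go(55,0,155)"
```

```text
clock: 9.93
position: [0.6557, -0.0536, 0.15]
ee_rot: [-0.0, 0.998, -0.065, -0.002]
contact_force: [-0.2, -0.2, 1.1]
width: 0.0161
gripper_force: 0.0
t 9.925 stand mm [ 79.2  -0.2 150. ] F stand [-0.2 -0.2  1.1] w 16.1 g 0.0
turn units to aligned [-0.001  0.041  0.014]
tool mm to go [-24.2  -0.2  -4.9]
```

```bash
python3 -m handwheel '[[[-12,0,-1],[0,0,0],0.62],[[-11,0,-1],[0,0,0],0.62],[[-11,0,-1],[0,0,0],0.62],[[-10,0,0],[0,0,0],0.62],[[-10,0,0],[0,0,0],0.62],[[-9,0,1],[0,0,0],0.62]]'
python3 -c "from h import *;go(-4,0,148)
a=vision.get_image('scene')[190:340,225:425];cv2.imwrite('pics/s5.png',cv2.resize(a,None,fx=4,fy=4))"
```

```text
clock: 10.68
position: [0.5938, -0.0455, 0.1541]
ee_rot: [0.0, 0.998, -0.065, 0.0]
contact_force: [-0.3, -0.4, -0.1]
width: 0.0159
gripper_force: 0.0
t 10.675 stand mm [ 16.9  -0.3 154.1] F stand [-0.3 -0.4 -0.1] w 15.9 g 0.0
turn units to aligned [ 0.001 -0.002  0.014]
tool mm to go [-20.9  -0.3   6.1]
```

View pics/s5.png

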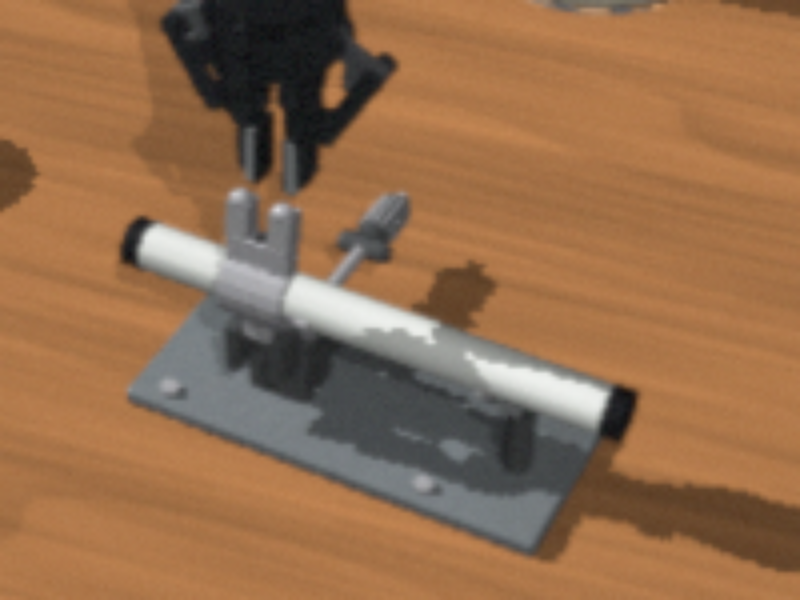

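```bash
python3 -c "
from h import *
x=np.load('x.npy')
print('tcp',proj('scene',W(x,[[.0169,0,.154]])))
for a in np.arange(.6,2,.1): c=cap(a,.096,.005);print(round(a,1),np.round(c,3),proj('scene',W(x,[c])).round(1),proj('top',W(x,[c])).round(1))
"
```

```text
tcp [[294.28426413 244.46645645]]
0.6 [-0.042  0.     0.138] [[306.3 235.1]] [[331.2 232.4]]
0.7 [-0.036  0.     0.146] [[305.1 234.1]] [[331.7 229.2]]
0.8 [-0.029  0.     0.152] [[303.8 233.6]] [[332.2 225.6]]
0.9 [-0.022  0.     0.158] [[302.3 233.4]] [[332.8 221.7]]
1.0 [-0.014  0.     0.163] [[300.6 233.6]] [[333.4 217.5]]
1.1 [-0.005  0.     0.168] [[298.9 234.2]] [[334.  213.2]]
1.2 [0.004 0.    0.171] [[297.  235.2]] [[334.7 208.7]]
1.3 [0.013 0.    0.174] [[295.  236.7]] [[335.4 204.1]]
1.4 [0.023 0.    0.175] [[293.  238.5]] [[336.  199.4]]
1.5 [0.032 0.    0.176] [[290.9 240.7]] [[336.7 194.8]]
1.6 [0.042 0.    0.176] [[288.8 243.3]] [[337.3 190.2]]
1.7 [0.051 0.    0.175] [[286.7 246.3]] [[337.9 185.8]]
1.8 [0.061 0.    0.172] [[284.7 249.6]] [[338.5 181.6]]
1.9 [0.07  0.    0.169] [[282.6 253.1]] [[339.1 177.6]]
```

```bash
python3 -c "
from h import *
x=np.load('x.npy')
for t,o in (((12.4,0,159.9),(294.5,233.7)),((-39.5,0,96.8),(305,242.5)),((96,0,131),(276,267.5)),((17,0,154),(292.3,237.3))):
  P=np.array(t)/1e3; print(proj('scene',W(x,[P])).round(1),o,'+20z',proj('scene',W(x,[P+[0,0,.02]])).round(1))
  print(' need z, x shift', least_squares(lambda d:(proj('scene',W(x,[P+[0,d[1],d[0]]]))-o).ravel(),[0,0]).x.round(4), least_squares(lambda d:(proj('scene',W(x,[P+[d[0],d[1],0]]))-o).ravel(),[0,0]).x.round(4))
"
```

```text
[[295.2 241.3]] (294.5, 233.7) +20z [[295.2 234.4]]
 need z, x shift [ 0.0212 -0.0017] [-0.0231 -0.0142]
[[305.6 249.3]] (305, 242.5) +20z [[305.7 242.9]]
 need z, x shift [ 0.0204 -0.0018] [-0.0218 -0.0128]
[[277.1 273.5]] (276, 267.5) +20z [[276.8 266.7]]
 need z, x shift [ 0.0166 -0.0022] [-0.0154 -0.0116]
[[294.3 244.5]] (292.3, 237.3) +20z [[294.2 237.6]]
 need z, x shift [ 0.019  -0.0048] [-0.0203 -0.0159]
```

```bash
python3 -m handwheel '[[[0,0,-35],[0,0,0],0.62],[[27,0,0],[0,0,0],0.62],[[26,0,0],[0,0,0],0.62],[[0,0,27],[0,0,0],0.62],[[0,0,27],[0,0,0],0.62],[[-8,0,0],[0,0,0],0.62],[[-8,0,0],[0,0,0],0.62],[[-8,0,0],[0,0,0],0.62],[[-9,0,0],[0,0,0],0.62],[[-11,0,0],[0,0,0],0.62],[[-11,0,0],[0,0,0],0.62]]'
python3 -c "from h import *;go(-6,0,128)
a=vision.get_image('scene')[190:340,225:425];cv2.imwrite('pics/s6.png',a)"
```

```text
clock: 12.1
position: [0.592, -0.0454, 0.1354]
ee_rot: [0.0, 0.998, -0.065, 0.0]
contact_force: [1.4, -0.2, -0.7]
width: 0.0161
gripper_force: 0.9
t 12.1 stand mm [ 15.   -0.4 135.4] F stand [ 1.4 -0.  -0.7] w 16.1 g 0.9
turn units to aligned [ 0.003 -0.009  0.014]
tool mm to go [-21.1  -0.4   7.3]
```

```bash
python3 -m handwheel '[[[-11,0,3],[0,0,0],0.62],[[-10,0,4],[0,0,0],0.62]]'; python3 -m handwheel '[[[-9,0,7],[0,0,0],0.62],[[-8,0,8],[0,0,0],0.62]]';python3 -m handwheel '[[[-5,0,7],[0,0,0],0.62],[[-4,0,7],[0,0,0],0.62]]'
python3 -c "from h import *;go(-43,0,72)"
```

```text
clock: 12.4
position: [0.5711, -0.0426, 0.1278]
ee_rot: [0.0, 0.998, -0.065, 0.0]
contact_force: [2.1, -0.1, -0.2]
width: 0.0165
gripper_force: 0.8
clock: 12.65
position: [0.5535, -0.0402, 0.1125]
ee_rot: [-0.0, 0.998, -0.065, -0.001]
contact_force: [0.6, 0.2, 1.5]
width: 0.0162
gripper_force: 0.7
clock: 12.9
position: [0.5449, -0.0391, 0.0983]
ee_rot: [-0.0, 0.998, -0.065, -0.001]
contact_force: [-0.9, 0.5, 1.8]
width: 0.0165
gripper_force: 0.7
t 12.9 stand mm [-32.5  -0.3  98.3] F stand [-1.   0.4  1.8] w 16.5 g 0.7
turn units to aligned [0.    0.014 0.015]
tool mm to go [-10.5  -0.3  26.3]
```

```bash
python3 -m handwheel '[[[-3,0,6],[0,0,0],0.62],[[-2,0,6],[0,0,0],0.62],[[-1,0,4],[0,0,0],0.62]]'; python3 -m handwheel '[[[-1,0,3],[0,0,0],0.62],[[-1,0,2],[0,0,0],0.62]]';python3 -m handwheel '[[[0,0,2],[0,0,0],0.62]]';python3 -m handwheel '[[[0,0,1],[0,0,0],0.62]]'
python3 -c "from h import *;go(-43,0,72)"
```

```text
clock: 13.28
position: [0.5397, -0.0385, 0.0825]
ee_rot: [0.0, 0.998, -0.065, -0.0]
contact_force: [-0.4, -0.0, 1.1]
width: 0.0168
gripper_force: 0.5
clock: 13.52
position: [0.5383, -0.0383, 0.0779]
ee_rot: [0.0, 0.998, -0.065, 0.0]
contact_force: [1.1, 0.5, 1.0]
width: 0.0162
gripper_force: 0.4
clock: 13.65
position: [0.538, -0.0382, 0.076]
ee_rot: [0.0, 0.998, -0.065, 0.0]
contact_force: [-1.3, 0.4, 1.2]
width: 0.0165
gripper_force: 0.5
clock: 13.78
position: [0.5378, -0.0382, 0.0749]
ee_rot: [0.0, 0.998, -0.065, -0.0]
contact_force: [-0.1, 0.1, 0.3]
width: 0.0161
gripper_force: 0.5
t 13.775 stand mm [-39.6  -0.4  74.9] F stand [-0.1  0.1  0.3] w 16.1 g 0.5
turn units to aligned [0.001 0.003 0.014]
tool mm to go [-3.4 -0.4  2.9]
```

```bash
for i in 1 2 3 4 ; do :; done; python3 -m handwheel '[[[0,0,1],[0,0,0],0.62],[[0,0,0],[0,0,0],0.62]]';python3 -m handwheel '[[[0,0,1],[0,0,0],0.62],[[0,0,0],[0,0,0],0.62]]';python3 -m handwheel '[[[0,0,1],[0,0,0],0.62],[[0,0,0],[0,0,0],0.62]]'
```

```text
clock: 14.02
position: [0.5381, -0.0382, 0.0739]
ee_rot: [0.0, 0.998, -0.065, 0.0]
contact_force: [-0.3, -0.4, 0.2]
width: 0.016
gripper_force: 0.0
clock: 14.28
position: [0.5381, -0.0382, 0.073]
ee_rot: [0.0, 0.998, -0.065, 0.0]
contact_force: [0.1, -0.0, 0.7]
width: 0.0161
gripper_force: 0.1
clock: 14.52
position: [0.5379, -0.0382, 0.0719]
ee_rot: [0.0, 0.998, -0.065, -0.0]
contact_force: [-0.2, 1.8, -0.4]
width: 0.0162
gripper_force: 0.1
```

```bash
python3 -m handwheel '[[[0,0,1],[0,0,0],0.62],[[0,0,0],[0,0,0],0.62]]';python3 -m handwheel '[[[0,0,1],[0,0,0],0.62],[[0,0,0],[0,0,0],0.62]]';python3 -m handwheel '[[[0,0,1],[0,0,0],0.62],[[0,0,0],[0,0,0],0.62]]'
python3 -c "
from h import *
a=vision.get_image('scene')[200:320,235:395];b=vision.get_image('top')[165:285,250:410]
cv2.imwrite('pics/s7.png',np.hstack([cv2.resize(a,(400,300)),cv2.resize(b,(400,300))]))"
```

```text
clock: 14.78
position: [0.538, -0.0382, 0.0709]
ee_rot: [0.0, 0.998, -0.065, 0.0]
contact_force: [-0.7, 0.3, -0.2]
width: 0.0164
gripper_force: 0.0
clock: 15.02
position: [0.538, -0.0382, 0.0699]
ee_rot: [0.0, 0.998, -0.065, 0.0]
contact_force: [-0.1, -0.5, -0.4]
width: 0.0161
gripper_force: 0.0
clock: 15.28
position: [0.538, -0.0382, 0.0689]
ee_rot: [0.0, 0.998, -0.065, 0.0]
contact_force: [0.2, -0.2, 0.8]
width: 0.0161
gripper_force: 0.0
```

```bash
python3 -m handwheel '[[[0,0,1.5],[0,0,0],0.62]]';python3 -m handwheel '[[[0,0,1.5],[0,0,0],0.62]]'; python3 -c "from h import *;where()"
```

```text
clock: 15.5
position: [0.538, -0.0382, 0.0675]
ee_rot: [0.0, 0.998, -0.065, 0.0]
contact_force: [-0.9, 0.3, 0.7]
width: 0.0162
gripper_force: 0.5
clock: 15.62
position: [0.5378, -0.0382, 0.0659]
ee_rot: [0.0, 0.998, -0.065, -0.0]
contact_force: [-1.2, 1.0, 1.6]
width: 0.0162
gripper_force: 1.1
t 15.625 stand mm [-39.7  -0.4  65.9] F stand [-1.3  0.8  1.6] w 16.2 g 1.1
turn units to aligned [0.001 0.004 0.014]
```

```bash
python3 -m handwheel '[[[0,0,1.5],[0,0,0],0.62]]';python3 -m handwheel '[[[0,0,1.5],[0,0,0],0.62]]'; python3 -m handwheel '[[[0,0,1.5],[0,0,0],0.62]]';python3 -m handwheel '[[[0,0,1],[0,0,0],0.62]]'
```

```text
clock: 15.75
position: [0.5377, -0.0382, 0.0653]
ee_rot: [0.0, 0.998, -0.065, -0.0]
contact_force: [-3.8, 0.7, 14.2]
width: 0.0162
gripper_force: 7.0
clock: 15.88
position: [0.5378, -0.0382, 0.0651]
ee_rot: [0.0, 0.998, -0.065, 0.0]
contact_force: [-7.1, 1.4, 22.8]
width: 0.016
gripper_force: 11.0
clock: 16.0
position: [0.5378, -0.0382, 0.0648]
ee_rot: [0.0, 0.998, -0.065, 0.0]
contact_force: [-9.0, 1.8, 30.4]
width: 0.0159
gripper_force: 14.9
clock: 16.12
position: [0.5378, -0.0382, 0.0647]
ee_rot: [0.0, 0.998, -0.065, 0.001]
contact_force: [-9.9, 1.4, 33.9]
width: 0.0164
gripper_force: 16.6
```

```bash
python3 -c "
from h import *
a=vision.get_image('scene')[200:320,235:395];b=vision.get_image('top')[165:285,250:410]
cv2.imwrite('pics/s8.png',np.hstack([cv2.resize(a,(400,300),interpolation=2),cv2.resize(b,(400,300),interpolation=2)]));where()"
```

```text
t 16.225 stand mm [-39.7  -0.4  64.7] F stand [-8.8  0.2 28.6] w 16.0 g 14.3
turn units to aligned [ 0.005 -0.014  0.017]
```

View pics/s8.png

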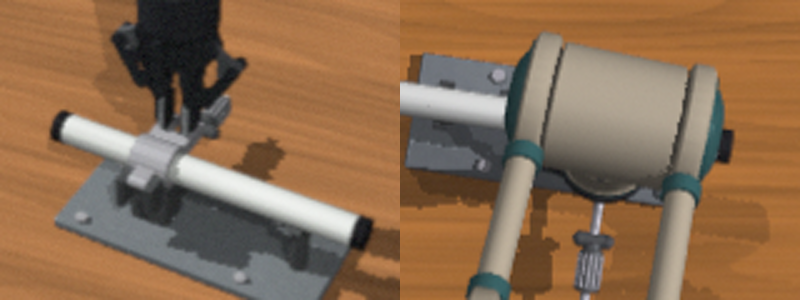

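I pressed to about 34 N by chaining steps, which is over the 20 N limit. From now on I'll take one felt step at a time. The picture shows the half closed on the bar, fingers on the lug at about (175,115) and the nut at (592,255) in the right half. I'm backing off now.

```bash
python3 -m handwheel '[[[0,0,-3],[0,0,0],0.62],[[0,0,-3],[0,0,0],0.62],[[0,0,-20],[0,0,0],0.62],[[0,0,-40],[0,0,0],-0.1],[[-30,0,0],[0,0,0],-0.1],[[-30,0,0],[0,0,0],-0.1],[[-26,0,0],[0,0,0],-0.1],[[0,0,30],[0,0,0],-0.1],[[0,0,0],[0,0,0],-0.1]]'
python3 -c "
from h import *
x=np.load('x.npy');go(-126,0,9)
im=vision.get_image('scene');cv2.imwrite('pics/s9.png',im)
for b in(1.4,1.53): print(np.round(bolt(b,.081),4))"
```

```text
clock: 17.35
position: [0.4509, -0.0266, 0.0949]
ee_rot: [-0.0, 0.998, -0.065, -0.002]
contact_force: [-0.2, 0.1, 0.4]
width: 0.0468
gripper_force: 0.0
t 17.35 stand mm [-127.3   -0.4   94.9] F stand [-0.2  0.   0.4] w 46.8 g 0.0
turn units to aligned [-0.003  0.041  0.013]
tool mm to go [ 1.7 -0.3 85.9]
[-0.1248  0.      0.0588]
[-0.1259  0.      0.0483]
```

```bash
python3 -m handwheel '[[[1,0,30],[0,0,0],-0.1],[[0,0,30],[0,0,0],-0.1],[[0,0,15],[0,0,0],-0.1],[[0,0,8],[0,0,0],-0.1],[[0,0,0],[0,0,0],0.2]]' 
python3 -m handwheel '[[[0,0,0],[0,0,0],0.3],[[0,0,0],[0,0,0],0.4],[[0,0,0],[0,0,0],0.45],[[0,0,0],[0,0,0],0.5]]' 20
python3 -c "from h import *;where()"
```

```text
clock: 18.02
position: [0.4543, -0.0273, 0.0136]
ee_rot: [0.0, 0.998, -0.065, 0.0]
contact_force: [-0.2, 0.7, 0.6]
width: 0.0344
gripper_force: 0.0
clock: 18.52
position: [0.4539, -0.0276, 0.0138]
ee_rot: [0.0, 0.998, -0.065, 0.0]
contact_force: [-0.4, -1.4, 0.8]
width: 0.0216
gripper_force: 8.5
t 18.525 stand mm [-124.2   -0.9   13.8] F stand [-0.2 -1.5  0.8] w 21.6 g 8.5
turn units to aligned [ 0.008 -0.007  0.017]
```

```bash
python3 -m handwheel '[[[0,0,0],[0,0,0],1],[[0,0,0],[0,0,0],1],[[1,0,-9],[0,0,0],1],[[2,0,-9],[0,0,0],1],[[0,0,0],[0,0,0],1]]' 40
python3 -c "from h import *;where()"
```

```text
clock: 19.15
position: [0.4579, -0.028, 0.0323]
ee_rot: [0.0, 0.998, -0.065, 0.001]
contact_force: [2.6, -3.9, -2.8]
width: 0.0199
gripper_force: 39.5
t 19.15 stand mm [-120.2   -0.8   32.3] F stand [ 3.1 -3.5 -2.8] w 19.9 g 39.5
turn units to aligned [ 0.006 -0.023  0.014]
```

```bash
python3 -m handwheel '[[[3,0,-8],[0,0,0],1],[[3,0,-7],[0,0,0],1],[[4,0,-7],[0,0,0],1],[[5,0,-6],[0,0,0],1],[[0,0,0],[0,0,0],1]]'
python3 -c "from h import *;where()
b=vision.get_image('top');cv2.imwrite('pics/t9.png',b)"
```

```text
clock: 19.77
position: [0.4723, -0.0291, 0.0602]
ee_rot: [-0.0, 0.998, -0.065, 0.001]
contact_force: [0.8, -0.3, 0.3]
width: 0.0001
gripper_force: 0.4
t 19.775 stand mm [-105.8    0.    60.2] F stand [ 0.8 -0.2  0.3] w 0.1 g 0.4
turn units to aligned [-0.008 -0.012  0.012]
```

```bash
python3 -m handwheel '[[[0,0,-40],[0,0,0],0.2],[[0,0,-40],[0,0,0],0],[[-30,40,-20],[0,0,0],0],[[-30,40,0],[0,0,0],0],[[-30,40,0],[0,0,0],0],[[0,40,0],[0,0,0],0],[[0,0,0],[0,0,0],0]]'
cat > bf.py <<'E'
from h import *
x=np.load('x.npy')
for n in('scene','top'):
    im=vision.get_image(n); cv2.imwrite(f'pics/b_{n}.png',im)
    hsv=cv2.cvtColor(im,cv2.COLOR_BGR2HSV); sat=hsv[...,1].astype(np.float32)
    def m(P):
        q=proj(n,W(x,P)).astype(np.float32); return cv2.remap(sat,q[None,:,0],q[None,:,1],1)[0]
    for b in np.arange(.0,1.7,.1):
        pos=[bolt(b,r,y) for r in np.linspace(.065,.098,8) for y in(-.007,0,.007)]+[bolt(b,.055,y) for y in np.linspace(-.016,.016,9)]
        neg=[bolt(b,r,y) for r in np.linspace(.068,.098,8) for y in(-.02,.02)]+[bolt(b,.110,y) for y in(-.015,.015)]
        print(n,round(b,1),m(pos).mean().round(0),m(neg).mean().round(0))
E
python3 bf.py; python3 -c "from h import *;where()"
```

```text
clock: 20.7
position: [0.3605, -0.1772, 0.1594]
ee_rot: [-0.0, 0.998, -0.067, -0.0]
contact_force: [0.5, 1.0, 0.1]
width: 0.0425
gripper_force: 0.0
scene 0.0 107.0 90.0
scene 0.1 112.0 86.0
scene 0.2 118.0 85.0
scene 0.3 116.0 85.0
scene 0.4 103.0 85.0
scene 0.5 93.0 85.0
scene 0.6 82.0 86.0
scene 0.7 69.0 97.0
scene 0.8 54.0 117.0
scene 0.9 35.0 137.0
scene 1.0 18.0 145.0
scene 1.1 12.0 147.0
scene 1.2 17.0 143.0
scene 1.3 34.0 113.0
scene 1.4 52.0 89.0
scene 1.5 71.0 78.0
scene 1.6 83.0 79.0
top 0.0 13.0 14.0
top 0.1 13.0 16.0
top 0.2 13.0 16.0
top 0.3 82.0 165.0
top 0.4 118.0 168.0
top 0.5 111.0 152.0
top 0.6 78.0 168.0
top 0.7 56.0 167.0
top 0.8 45.0 167.0
top 0.9 32.0 169.0
top 1.0 13.0 169.0
top 1.1 13.0 169.0
top 1.2 15.0 169.0
top 1.3 26.0 169.0
top 1.4 36.0 169.0
top 1.5 42.0 169.0
top 1.6 44.0 169.0
t 20.8 stand mm [-197.2 -159.5  159.1] F stand [ 0.5 -0.1 -0.4] w 42.8 g 0.0
turn units to aligned [-0.022  0.014  0.002]
```

```bash
python3 -m handwheel '[[[20,-40,0],[0,0,0],-0.1],[[20,-40,0],[0,0,0],-0.1],[[20,-40,0],[0,0,0],-0.1],[[18,-39,0],[0,0,0],-0.1],[[0,0,0],[0,0,0],-0.1],[[0,0,0],[0,0,0],-0.1]]' 
python3 -c "from h import *;go(-119,0,42)"
```

```text
clock: 21.55
position: [0.4585, -0.0278, 0.1591]
ee_rot: [-0.0, 0.998, -0.064, -0.001]
contact_force: [0.7, 0.9, 0.5]
width: 0.0467
gripper_force: 0.0
t 21.55 stand mm [-119.6   -0.5  159.1] F stand [0.6 0.9 0.5] w 46.7 g 0.0
turn units to aligned [0.    0.019 0.037]
tool mm to go [  0.9  -0.5 117.1]
```

```bash
python3 -m handwheel '[[[0.5,0,35],[0,0,0],-0.1],[[0,0,35],[0,0,0],-0.1],[[0,0,30],[0,0,0],-0.1],[[0,0,17],[0,0,0],-0.1],[[0,0,0],[0,0,0],0.2],[[0,0,0],[0,0,0],0.4],[[0,0,0],[0,0,0],0.5],[[0,0,0],[0,0,0],0.5]]' 20
python3 -c "from h import *;where()"
```

```text
clock: 22.55
position: [0.4603, -0.029, 0.0432]
ee_rot: [0.0, 0.998, -0.065, 0.001]
contact_force: [-0.5, 1.0, 0.8]
width: 0.0216
gripper_force: 9.0
t 22.55 stand mm [-117.6   -1.4   43.2] F stand [-0.6  0.9  0.8] w 21.6 g 9.0
turn units to aligned [ 0.    -0.012  0.012]
```

```bash
python3 -m handwheel '[[[0,0,0],[0,0,0],1],[[0,0,0],[0,0,0],1],[[4,0,-7],[0,0,0],1],[[5,0,-7],[0,0,0],1]]' 45
python3 -c "from h import *;where()"
python3 -m handwheel '[[[4,0,-5],[0,0,0],1],[[4,0,-4],[0,0,0],1]]' 
python3 -c "from h import *;where()"
```

```text
clock: 23.05
position: [0.4694, -0.0302, 0.0562]
ee_rot: [-0.0, 0.998, -0.065, -0.0]
contact_force: [3.3, 2.2, -8.5]
width: 0.0199
gripper_force: 44.2
t 23.05 stand mm [-108.5   -1.4   56.2] F stand [ 3.   2.6 -8.5] w 19.9 g 44.2
turn units to aligned [-0.     0.001  0.014]
clock: 23.3
position: [0.478, -0.0314, 0.0656]
ee_rot: [0.0, 0.998, -0.065, 0.001]
contact_force: [4.1, 1.3, -10.0]
width: 0.0197
gripper_force: 44.2
t 23.3 stand mm [-99.9  -1.5  65.6] F stand [  3.9   1.8 -10. ] w 19.7 g 44.2
turn units to aligned [ 0.001 -0.012  0.012]
```

```bash
python3 -m handwheel '[[[4,0,-5],[0,0,0],1],[[4,0,-5],[0,0,0],1],[[3,0,-3],[0,0,0],1],[[3,0,-3],[0,0,0],1]]'
python3 -c "from h import *;where()"
```

```text
clock: 23.8
position: [0.492, -0.0333, 0.0813]
ee_rot: [0.0, 0.998, -0.065, 0.001]
contact_force: [6.9, 1.0, -15.0]
width: 0.0186
gripper_force: 44.5
t 23.8 stand mm [-85.7  -1.5  81.3] F stand [  6.7   1.9 -15. ] w 18.6 g 44.5
turn units to aligned [ 0.001 -0.018  0.009]
```

```bash
python3 -m handwheel '[[[6,0,-3],[0,0,0],1],[[6,0,-3],[0,0,0],1]]' 60
python3 -c "from h import *;where()"
```

```text
clock: 24.05
position: [0.5024, -0.0348, 0.0884]
ee_rot: [0.0, 0.998, -0.065, -0.0]
contact_force: [-0.1, -1.2, 0.1]
width: 0.0002
gripper_force: 0.0
t 24.05 stand mm [-75.1  -1.6  88.4] F stand [ 0.  -1.2  0.1] w 0.2 g 0.0
turn units to aligned [0.005 0.009 0.016]
```

```bash
python3 -m handwheel '[[[0,0,-40],[0,0,0],1],[[0,0,-30],[0,0,0],1],[[-35,0,0],[0,0,0],1],[[-35,0,0],[0,0,0],1],[[0,0,0],[0,0,0],1]]'; python3 bf.py | head -17
```

```text
clock: 24.68
position: [0.4303, -0.025, 0.1586]
ee_rot: [0.0, 0.998, -0.065, -0.001]
contact_force: [0.4, -0.4, -0.1]
width: 0.0001
gripper_force: 0.0
scene 0.0 80.0 78.0
scene 0.1 67.0 79.0
scene 0.2 67.0 87.0
scene 0.3 50.0 100.0
scene 0.4 33.0 128.0
scene 0.5 16.0 146.0
scene 0.6 9.0 146.0
scene 0.7 14.0 146.0
scene 0.8 30.0 134.0
scene 0.9 45.0 99.0
scene 1.0 60.0 80.0
scene 1.1 77.0 77.0
scene 1.2 91.0 78.0
scene 1.3 107.0 78.0
scene 1.4 112.0 81.0
scene 1.5 115.0 83.0
scene 1.6 119.0 92.0
```

```bash
python3 -m handwheel '[[[0,0,35],[0,0,0],1],[[0,0,35],[0,0,0],1],[[10,0,0],[0,0,0],1],[[10,0,0],[0,0,0],1],[[5,0,0],[0,0,0],1],[[5,0,0],[0,0,0],1]]'; python3 -c "from h import *;where()"
python3 -m handwheel '[[[3,0,0],[0,0,0],1],[[3,0,0],[0,0,0],1]]'; python3 -c "from h import *;where()"
```

```text
clock: 25.52
position: [0.4536, -0.028, 0.0886]
ee_rot: [-0.001, 0.998, -0.065, -0.01]
contact_force: [-25.8, 2.5, 25.0]
width: 0.0005
gripper_force: 18.1
t 25.525 stand mm [-124.4   -1.3   88.6] F stand [-25.9  -0.9  25. ] w 0.5 g 18.1
turn units to aligned [0.003 0.198 0.026]
clock: 25.78
position: [0.4537, -0.0279, 0.0887]
ee_rot: [-0.001, 0.998, -0.064, -0.016]
contact_force: [-34.3, 2.7, 34.5]
width: -0.0003
gripper_force: 24.0
t 25.775 stand mm [-124.3   -1.2   88.7] F stand [-34.4  -1.8  34.5] w -0.3 g 24.0
turn units to aligned [0.004 0.299 0.031]
```

```bash
python3 -m handwheel '[[[-15,0,0],[0,0,0],1],[[-20,0,0],[0,0,0],1],[[-10,0,0],[0,1,0],1],[[0,0,0],[0,1,0],1],[[0,0,0],[0,1,0],1],[[0,0,0],[0,1,0],1],[[0,0,0],[0,1,0],1],[[0,0,0],[0,1,0],1],[[0,0,0],[0,1,0],1],[[0,0,0],[0,0,0],1]]'; python3 -c "from h import *;go(-105,0,75)"; python3 bf.py | sed -n 4,9p
```

```text
clock: 27.02
position: [0.4326, -0.0064, 0.0903]
ee_rot: [-0.004, 0.953, -0.054, 0.298]
contact_force: [0.7, 0.4, 0.4]
width: -0.0002
gripper_force: 0.0
t 27.025 stand mm [-148.1   17.3   90.3] F stand [0.6 0.5 0.4] w -0.2 g 0.0
turn units to aligned [-0.463 -5.767  0.176]
tool mm to go [26.7 19.3 36.1]
scene 0.3 49.0 102.0
scene 0.4 31.0 130.0
scene 0.5 14.0 146.0
scene 0.6 10.0 147.0
scene 0.7 16.0 146.0
scene 0.8 32.0 132.0
```

```bash
python3 -m handwheel '[[[0,0,0],[0,0,0],1],[[0,0,0],[0,0,0],1],[[0,0,0],[0,0,0],1]]'; python3 -c "
from h import *;go(-105,0,75);print(readout.get_state()['qpos'].round(2))"
```

```text
clock: 27.5
position: [0.4309, -0.006, 0.0887]
ee_rot: [-0.004, 0.953, -0.053, 0.297]
contact_force: [0.5, -0.6, 0.2]
width: 0.0003
gripper_force: 0.0
t 27.5 stand mm [-149.8   17.5   88.7] F stand [ 0.5 -0.5  0.2] w 0.3 g 0.0
turn units to aligned [-0.457 -5.738  0.196]
tool mm to go [29.1 19.5 35.7]
[-0.32 -0.06  2.47  0.84  0.21  0.58]
```

```bash
python3 -m handwheel '[[[3,10,8],[0,0,0],1],[[5,9,8],[0,0,0],1],[[8,0,8],[0,0,0],1],[[8,0,6],[0,0,0],1],[[0,0,0],[-0.4,-0.7,0.2],1],[[0,0,0],[0,0,0],1],[[0,0,0],[0,0,0],1]]'; python3 -c "
from h import *;go(-110,0,75);print(readout.get_state()['qpos'].round(2))"
```

```text
clock: 28.38
position: [0.465, -0.0223, 0.0755]
ee_rot: [-0.006, 0.957, -0.056, 0.283]
contact_force: [0.5, 1.1, -0.5]
width: 0.0005
gripper_force: 0.0
t 28.375 stand mm [-113.9    5.8   75.5] F stand [ 0.4  1.1 -0.5] w 0.5 g 0.0
turn units to aligned [-0.481 -5.46   0.15 ]
tool mm to go [3.  5.9 2.3]
[-0.34  0.03  2.41  0.86  0.21  0.55]
```

```bash
python3 -m handwheel '[[[1,3,1],[-0.5,-0.8,0.1],1],[[1,3,1],[0,0,0],1],[[0,0,0],[0,0,0],1]]'; python3 -c "
from h import *;go(-110,0,75);print(readout.get_state()['qpos'].round(2))"; python3 bf.py | sed -n 5,8p
```

```text
clock: 28.75
position: [0.4663, -0.0208, 0.0738]
ee_rot: [-0.007, 0.962, -0.058, 0.266]
contact_force: [-0.4, -0.8, -0.7]
width: 0.0001
gripper_force: 0.0
t 28.75 stand mm [-112.8    7.5   73.8] F stand [-0.3 -0.8 -0.7] w 0.1 g 0.0
turn units to aligned [-0.468 -5.125  0.115]
tool mm to go [3.  7.5 0. ]
[-0.32  0.04  2.38  0.63  0.24  0.79]
scene 0.4 31.0 121.0
scene 0.5 15.0 129.0
scene 0.6 10.0 127.0
scene 0.7 14.0 126.0
```

```bash
python3 -m handwheel '[[[-5,0,0],[-0.4,-1,0.1],1],[[0,0,0],[0,-0.5,0],1],[[0,0,0],[0,0,0],1],[[0,0,0],[0,0,0],1]]'; python3 -c "
from h import *;go(-110,0,75);print(readout.get_state()['qpos'].round(2))"
```

```text
clock: 29.35
position: [0.4641, -0.0137, 0.0712]
ee_rot: [-0.009, 0.975, -0.059, 0.214]
contact_force: [0.3, -1.2, -0.4]
width: 0.0003
gripper_force: 0.0
t 29.35 stand mm [-115.9   14.2   71.2] F stand [ 0.5 -1.1 -0.4] w 0.3 g 0.0
turn units to aligned [-0.444 -4.091  0.102]
tool mm to go [ 7.  14.1 -1.7]
[-0.27  0.06  2.29  0.28  0.38  1.19]
```

```bash
python3 -m handwheel '[[[-3,5,0],[-0.4,0,0.1],1],[[0,5,0],[0,0,0],1],[[0,4,0],[0,0,0],1],[[0,0,0],[0,0,0],1]]'; python3 -c "
from h import *;go(-110,0,75);print(readout.get_state()['qpos'].round(2))"; python3 bf.py | sed -n 5,8p
```

```text
clock: 29.85
position: [0.4604, -0.0281, 0.0702]
ee_rot: [0.011, 0.975, -0.069, 0.213]
contact_force: [0.5, -0.1, 0.2]
width: -0.0004
gripper_force: 0.0
t 29.85 stand mm [-117.7   -0.6   70.2] F stand [ 0.5 -0.1  0.2] w -0.4 g 0.0
turn units to aligned [-0.066 -4.098 -0.091]
tool mm to go [ 9.  -0.7 -1.2]
[-0.26  0.06  2.3   0.16  0.37  1.31]
scene 0.4 31.0 120.0
scene 0.5 14.0 128.0
scene 0.6 10.0 132.0
scene 0.7 14.0 136.0
```

```bash
python3 -m handwheel '[[[8,0,-5],[0,0,0],1],[[5,0,0],[0,0,0],1],[[3,0,0],[0,0,0],1]]'; python3 -c "from h import *;where()"
```

```text
clock: 30.32
position: [0.4727, -0.0292, 0.0815]
ee_rot: [0.011, 0.975, -0.068, 0.212]
contact_force: [-1.8, -0.6, -0.0]
width: -0.0003
gripper_force: 0.9
t 30.325 stand mm [-1.053e+02 -1.000e-01  8.150e+01] F stand [-1.7 -0.9 -0. ] w -0.3 g 0.9
turn units to aligned [-0.065 -4.09  -0.076]
```

```bash
python3 -m handwheel '[[[2,0,-0.3],[0,0,0],1]]'; python3 -c "from h import *;where()"
```

```text
clock: 30.45
position: [0.4742, -0.0295, 0.0823]
ee_rot: [0.011, 0.975, -0.068, 0.212]
contact_force: [-2.0, -0.2, 0.5]
width: 0.0002
gripper_force: 0.9
t 30.45 stand mm [-1.038e+02 -1.000e-01  8.230e+01] F stand [-2.  -0.5  0.5] w 0.2 g 0.9
turn units to aligned [-0.065 -4.088 -0.077]
```

```bash
python3 -m handwheel '[[[3,0,-0.5],[0,0,0],1],[[3,0,-0.3],[0,0,0],1]]'; python3 -c "from h import *;where()"
```

```text
clock: 30.7
position: [0.4796, -0.0303, 0.0857]
ee_rot: [0.011, 0.975, -0.069, 0.212]
contact_force: [-2.1, 0.2, 0.4]
width: -0.0002
gripper_force: 0.8
t 30.7 stand mm [-98.4  -0.2  85.7] F stand [-2.1 -0.   0.4] w -0.2 g 0.8
turn units to aligned [-0.064 -4.094 -0.079]
```

```bash
python3 -m handwheel '[[[3,0,0],[0,0,0],1]]'; python3 -c "from h import *;where()"
```

```text
clock: 30.82
position: [0.4825, -0.0308, 0.0871]
ee_rot: [0.011, 0.975, -0.069, 0.213]
contact_force: [-1.6, 0.1, 0.9]
width: -0.0001
gripper_force: 0.7
t 30.825 stand mm [-95.5  -0.3  87.1] F stand [-1.6 -0.1  0.9] w -0.1 g 0.7
turn units to aligned [-0.064 -4.098 -0.079]
```

```bash
python3 -m handwheel '[[[2,0,0],[0,0,0],1]]'; python3 -m handwheel '[[[1,0,0],[0,0,0],1]]' |sed -n 1,4p
```

```text
clock: 30.95
position: [0.4843, -0.0311, 0.0879]
ee_rot: [0.011, 0.975, -0.069, 0.213]
contact_force: [-2.6, 0.8, 0.3]
width: 0.0002
gripper_force: 1.0
clock: 31.08
position: [0.4846, -0.0311, 0.088]
ee_rot: [0.011, 0.975, -0.069, 0.212]
contact_force: [-4.0, 1.0, 0.4]
```

```bash
python3 -m handwheel '[[[1.5,0,0],[0,0,0],1]]' | sed -n 1,4p; python3 bf.py | sed -n 4,7p
```

```text
clock: 31.2
position: [0.4852, -0.0311, 0.0882]
ee_rot: [0.011, 0.975, -0.068, 0.211]
contact_force: [-4.8, 0.1, 0.2]
scene 0.3 13.0 137.0
scene 0.4 11.0 137.0
scene 0.5 15.0 137.0
scene 0.6 30.0 120.0
```

```bash
python3 -m handwheel '[[[2,0,0],[0,0,0],1]]' | sed -n 1,4p
```

```text
clock: 31.42
position: [0.486, -0.0311, 0.0885]
ee_rot: [0.01, 0.975, -0.068, 0.211]
contact_force: [-8.4, 1.2, 1.4]
```

```bash
python3 -m handwheel '[[[1.5,0,0],[0,0,0],1]]' | sed -n 1,4p
```

```text
clock: 31.55
position: [0.4864, -0.031, 0.0886]
ee_rot: [0.01, 0.975, -0.068, 0.21]
contact_force: [-9.8, 0.2, 2.9]
```

```bash
python3 -m handwheel '[[[1.5,0,0],[0,0,0],1]]' | sed -n 1,4p
```

```text
clock: 31.68
position: [0.4867, -0.0309, 0.0886]
ee_rot: [0.01, 0.976, -0.068, 0.209]
contact_force: [-12.1, -0.1, 3.9]
```

```bash
python3 -m handwheel '[[[0,0,-2],[0,0,0],1]]' | sed -n 1,4p
```

```text
clock: 31.8
position: [0.4876, -0.0313, 0.091]
ee_rot: [0.01, 0.975, -0.069, 0.21]
contact_force: [-2.4, 0.9, -4.5]
```

```bash
python3 -m handwheel '[[[0,0,-2],[0,0,0],1]]' | sed -n 1,4p; python3 bf.py | sed -n 3,6p
```

```text
clock: 31.92
position: [0.4879, -0.0314, 0.0935]
ee_rot: [0.01, 0.975, -0.069, 0.211]
contact_force: [-1.8, 0.9, -5.5]
scene 0.2 23.0 132.0
scene 0.3 10.0 139.0
scene 0.4 13.0 140.0
scene 0.5 23.0 132.0
```

```bash
python3 -m handwheel '[[[2,0,-1],[0,0,0],1]]' | sed -n 1,4p
```

```text
clock: 32.15
position: [0.4901, -0.0318, 0.0959]
ee_rot: [0.011, 0.975, -0.069, 0.212]
contact_force: [-2.6, 0.9, -5.8]
```

```bash
python3 -m handwheel '[[[2,0,-1],[0,0,0],1]]' | sed -n 1,4p
```

```text
clock: 32.28
position: [0.492, -0.0322, 0.0981]
ee_rot: [0.011, 0.975, -0.069, 0.213]
contact_force: [-1.7, 1.4, -4.9]
```

```bash
python3 -m handwheel '[[[2,0,0],[0,0,0],1]]' | sed -n 1,4p; python3 bf.py | sed -n 2,6p
```

```text
clock: 32.4
position: [0.4943, -0.0326, 0.0993]
ee_rot: [0.011, 0.975, -0.069, 0.213]
contact_force: [-3.1, 0.7, -2.9]
scene 0.1 23.0 125.0
scene 0.2 13.0 138.0
scene 0.3 14.0 139.0
scene 0.4 22.0 133.0
scene 0.5 39.0 109.0
```

```bash
python3 -m handwheel '[[[2,0,0],[0,0,0],1]]' | sed -n 1,4p
```

```text
clock: 32.62
position: [0.4956, -0.0327, 0.0999]
ee_rot: [0.011, 0.975, -0.069, 0.213]
contact_force: [-2.5, 1.1, -2.8]
```

```bash
python3 -m handwheel '[[[2,0,0],[0,0,0],1]]' | sed -n 1,4p
```

```text
clock: 32.75
position: [0.4977, -0.0331, 0.1009]
ee_rot: [0.011, 0.975, -0.069, 0.213]
contact_force: [-3.0, 0.8, -1.7]
```

```bash
python3 -m handwheel '[[[2,0,0],[0,0,0],1]]' | sed -n 1,4p; python3 bf.py | sed -n 1,5p;python3 -c "from h import *;where()"
```

```text
clock: 32.88
position: [0.4998, -0.0334, 0.1018]
ee_rot: [0.011, 0.975, -0.069, 0.213]
contact_force: [-2.1, 1.0, -2.1]
scene 0.0 25.0 107.0
scene 0.1 12.0 134.0
scene 0.2 11.0 139.0
scene 0.3 17.0 137.0
scene 0.4 33.0 118.0
t 32.975 stand mm [-77.   -0.8 102.4] F stand [-0.3  0.  -1. ] w 0.2 g 0.5
turn units to aligned [-0.059 -4.127 -0.079]
```

```bash
python3 -m handwheel '[[[2,0,0.8],[0,0,0],1]]' | sed -n 1,4p
```

```text
clock: 33.1
position: [0.5019, -0.0338, 0.1021]
ee_rot: [0.011, 0.975, -0.069, 0.213]
contact_force: [-2.6, 0.1, 1.2]
```

```bash
python3 -m handwheel '[[[2,0,0.8],[0,0,0],1]]' | sed -n 1,4p
```

```text
clock: 33.22
position: [0.504, -0.0341, 0.1022]
ee_rot: [0.011, 0.975, -0.069, 0.213]
contact_force: [-2.3, 0.6, 0.5]
```

```bash
python3 -m handwheel '[[[2,0,0.8],[0,0,0],1]]' | sed -n 1,4p
```

```text
clock: 33.35
position: [0.5062, -0.0344, 0.1022]
ee_rot: [0.011, 0.975, -0.069, 0.213]
contact_force: [-2.6, 0.3, 2.1]
```

```bash
python3 -m handwheel '[[[2,0,0.8],[0,0,0],1]]' | sed -n 1,4p; python3 bf.py | sed -n 1,4p
```

```text
clock: 33.48
position: [0.5079, -0.0345, 0.102]
ee_rot: [0.011, 0.975, -0.068, 0.213]
contact_force: [-3.5, 1.2, 2.3]
scene 0.0 15.0 128.0
scene 0.1 9.0 138.0
scene 0.2 14.0 138.0
scene 0.3 29.0 121.0
```

```bash
python3 -m handwheel '[[[2,0,0.8],[0,0,0],1]]' | sed -n 1,4p
```

```text
clock: 33.7
position: [0.5093, -0.0346, 0.1017]
ee_rot: [0.011, 0.975, -0.068, 0.212]
contact_force: [-4.6, 0.9, 1.4]
```

```bash
python3 -m handwheel '[[[2,0,0.9],[0,0,0],1]]' | sed -n 1,4p
```

```text
clock: 33.83
position: [0.5117, -0.035, 0.1018]
ee_rot: [0.011, 0.975, -0.069, 0.212]
contact_force: [-4.3, 0.4, 2.4]
```

```bash
python3 -m handwheel '[[[2,0,0.9],[0,0,0],1]]' | sed -n 1,4p; python3 bf.py | sed -n 1,4p
```

```text
clock: 33.95
position: [0.5141, -0.0353, 0.1019]
ee_rot: [0.011, 0.975, -0.069, 0.213]
contact_force: [-4.3, 0.8, 1.8]
scene 0.0 9.0 137.0
scene 0.1 11.0 138.0
scene 0.2 23.0 131.0
scene 0.3 42.0 105.0
```

Angle is now about 0.04 and the bolt is still moving at about 4 N. I'm continuing by feel.

```bash
python3 -m handwheel '[[[1.5,0,0.7],[0,0,0],1]]' | sed -n 1,4p
```

```text
clock: 34.17
position: [0.5156, -0.0355, 0.1019]
ee_rot: [0.011, 0.975, -0.068, 0.212]
contact_force: [-5.2, -0.3, 3.0]
```

```bash
python3 -m handwheel '[[[1.5,0,0.7],[0,0,0],1]]' | sed -n 1,4p
```

```text
clock: 34.3
position: [0.5173, -0.0358, 0.1018]
ee_rot: [0.011, 0.975, -0.069, 0.212]
contact_force: [-4.4, 0.5, 2.5]
```

```bash
python3 -m handwheel '[[[1.5,0,0.7],[0,0,0],1]]' | sed -n 1,4p
```

```text
clock: 34.42
position: [0.519, -0.036, 0.1019]
ee_rot: [0.011, 0.975, -0.069, 0.213]
contact_force: [-4.4, 0.2, 3.3]
```

```bash
python3 -m handwheel '[[[1.5,0,0.7],[0,0,0],1]]' | sed -n 1,4p
```

```text
clock: 34.55
position: [0.5207, -0.0363, 0.1019]
ee_rot: [0.011, 0.975, -0.069, 0.213]
contact_force: [-4.2, -0.2, 3.3]
```

```bash
python3 -m handwheel '[[[1.5,0,0.7],[0,0,0],1]]' | sed -n 1,4p
```

```text
clock: 34.67
position: [0.5223, -0.0365, 0.1018]
ee_rot: [0.011, 0.975, -0.069, 0.213]
contact_force: [-5.0, 0.7, 3.4]
```

```bash
python3 -m handwheel '[[[1.5,0,0.7],[0,0,0],1]]' | sed -n 1,4p
```

```text
clock: 34.8
position: [0.524, -0.0367, 0.1019]
ee_rot: [0.011, 0.975, -0.069, 0.213]
contact_force: [-5.3, -0.1, 2.9]
```

```bash
python3 -m handwheel '[[[1.5,0,0.7],[0,0,0],1]]' | sed -n 1,4p
```

```text
clock: 34.92
position: [0.5257, -0.037, 0.1019]
ee_rot: [0.011, 0.975, -0.069, 0.213]
contact_force: [-4.9, 0.9, 2.6]
```

```bash
python3 -m handwheel '[[[1.5,0,0.7],[0,0,0],1]]' | sed -n 1,4p
```

```text
clock: 35.05
position: [0.5274, -0.0372, 0.1019]
ee_rot: [0.011, 0.975, -0.069, 0.213]
contact_force: [-4.6, 0.6, 3.7]
```

```bash
python3 -m handwheel '[[[1,0,0.5],[0,0,0],1]]' | sed -n 1,4p
```

```text
clock: 35.17
position: [0.5284, -0.0373, 0.1019]
ee_rot: [0.011, 0.975, -0.069, 0.213]
contact_force: [-4.6, 0.0, 4.2]
```

```bash
python3 -m handwheel '[[[1,0,0.5],[0,0,0],1]]' | sed -n 1,4p
```

```text
clock: 35.3
position: [0.5295, -0.0375, 0.1018]
ee_rot: [0.011, 0.975, -0.069, 0.213]
contact_force: [-4.9, 0.4, 5.6]
```

```bash
python3 -m handwheel '[[[1,0,0.5],[0,0,0],1]]' | sed -n 1,4p
```

```text
clock: 35.42
position: [0.5307, -0.0377, 0.1018]
ee_rot: [0.011, 0.975, -0.069, 0.213]
contact_force: [-5.6, 1.3, 4.4]
```

```bash
sed -i 's/np.arange(.0,/np.arange(-.2,/' bf.py; python3 bf.py | sed -n 1,5p;python3 -c "from h import *;where()"
```

```text
scene -0.2 14.0 117.0
scene -0.1 11.0 133.0
scene 0.0 18.0 127.0
scene 0.1 35.0 105.0
scene 0.2 49.0 99.0
t 35.525 stand mm [-46.6  -0.8 101.8] F stand [-4.   0.4  3.1] w -0.4 g 2.1
turn units to aligned [-0.063 -4.101 -0.08 ]
```

```bash
python3 -m handwheel '[[[1,0,0.5],[0,0,0],1]]' | sed -n 1,4p
```

```text
clock: 35.65
position: [0.5316, -0.0378, 0.1016]
ee_rot: [0.011, 0.975, -0.069, 0.212]
contact_force: [-5.2, 0.4, 5.1]
```

```bash
python3 -m handwheel '[[[1,0,0.5],[0,0,0],1]]' | sed -n 1,4p
```

```text
clock: 35.78
position: [0.5326, -0.0379, 0.1017]
ee_rot: [0.011, 0.975, -0.068, 0.212]
contact_force: [-7.8, -0.3, 5.9]
```

```bash
python3 -m handwheel '[[[1,0,0.5],[0,0,0],1]]' | sed -n 1,4p
```

```text
clock: 35.9
position: [0.5337, -0.0381, 0.1016]
ee_rot: [0.011, 0.975, -0.069, 0.212]
contact_force: [-6.9, 0.4, 6.2]
```

```bash
python3 -m handwheel '[[[1,0,0.3],[0,0,0],1]]' | sed -n 1,4p
```

```text
clock: 36.02
position: [0.5345, -0.0381, 0.1016]
ee_rot: [0.011, 0.975, -0.068, 0.212]
contact_force: [-7.0, 1.1, 4.9]
```

```bash
python3 -m handwheel '[[[1,0,0.3],[0,0,0],1]]' | sed -n 1,4p
```

```text
clock: 36.15
position: [0.5351, -0.0382, 0.1015]
ee_rot: [0.011, 0.975, -0.068, 0.212]
contact_force: [-8.4, 0.8, 7.1]
```

```bash
python3 bf.py | sed -n 1,4p;python3 -c "from h import *;where()"
```

```text
scene -0.2 10.0 119.0
scene -0.1 12.0 130.0
scene 0.0 24.0 114.0
scene 0.1 37.0 102.0
t 36.25 stand mm [-42.4  -0.7 101.5] F stand [-7.7 -0.2  6.2] w 0.3 g 4.1
turn units to aligned [-0.064 -4.079 -0.076]
```

```bash
python3 -m handwheel '[[[1,0,0.2],[0,0,0],1]]' | sed -n 1,4p
```

```text
clock: 36.38
position: [0.5352, -0.0382, 0.1014]
ee_rot: [0.011, 0.975, -0.068, 0.211]
contact_force: [-10.2, 0.7, 8.4]
```

```bash
python3 -m handwheel '[[[1,0,0.2],[0,0,0],1]]' | sed -n 1,4p
```

```text
clock: 36.5
position: [0.5357, -0.0382, 0.1015]
ee_rot: [0.011, 0.975, -0.068, 0.211]
contact_force: [-11.3, -0.2, 9.0]
```

```bash
python3 -m handwheel '[[[0.5,0,0],[0,0,0],1]]' | sed -n 1,4p;python3 -c "from h import *;where()"
```

```text
clock: 36.62
position: [0.5357, -0.0382, 0.1015]
ee_rot: [0.01, 0.975, -0.068, 0.21]
contact_force: [-12.2, -0.8, 9.5]
t 36.625 stand mm [-41.7  -0.7 101.5] F stand [-12.   -2.4   9.5] w 0.0 g 6.4
turn units to aligned [-0.065 -4.049 -0.073]
```

```bash
python3 -m handwheel '[[[0,0,0],[0,0,0],1],[[0,0,0],[0,0,0],1],[[0,0,0],[0,0,0],1]]' | sed -n 1,4p; python3 -m handwheel '[[[-2,0,0],[0,0,0],1],[[-2,0,0],[0,0,0],1],[[-3,0,0],[0,0,0],1],[[-5,0,0],[0,0,0],1],[[-10,0,0],[0,0,0],1],[[-15,0,0],[0,0,0],1],[[-20,0,-15],[0,0,0],1],[[0,0,0],[0,0,0],1]]'; python3 bf.py | sed -n 1,5p; python3 -c "from h import *;where()"
```

```text
clock: 37.0
position: [0.5357, -0.0382, 0.1015]
ee_rot: [0.01, 0.975, -0.068, 0.21]
contact_force: [-10.9, 1.2, 9.0]
clock: 38.0
position: [0.4782, -0.03, 0.0916]
ee_rot: [0.011, 0.975, -0.069, 0.212]
contact_force: [0.3, 0.6, -0.2]
width: 0.0
gripper_force: 0.0
scene -0.2 11.0 121.0
scene -0.1 10.0 137.0
scene 0.0 34.0 124.0
scene 0.1 67.0 109.0
scene 0.2 100.0 104.0
t 38.1 stand mm [-96.6  -0.5  92.8] F stand [-0.1 -0.5 -0.1] w -0.3 g 0.0
turn units to aligned [-0.061 -4.111 -0.082]
```

```bash
python3 -c "from rig import manip;print(manip.sign_off())"
```

```text
the job is handed in; nothing more can be done
None
```

The job is handed in: the half is closed on the bar and the nut is over the lip with the bolt pushed firmly to a stop at about -0.13 rad, held after release. I broke the gentle-force limits twice, though: the lug reached about 34 N (limit 20) and one jammed push on the nut about 34 N sideways (limit 15). No verdict came back.

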